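Release and trap the salt tin

ROBOT

A 7-joint arm with a two-finger parallel gripper is mounted at the origin on the work surface. World frame = base frame: x ahead of the robot, y to its left, z up, the work surface at z = 0. Lengths are in m, angles in rad, forces in N, time in s.
With the tool pointing down it reaches from about 0.425 to 0.925 m from the base axis. Payload 6.8 kg.
Tool frame: the origin (TCP) lies at the very end of the fingers, on their centre line; the grasp point (between the pads) lies bot.grip_point_offset behind it (bot.grip_point_offset is the distance from the TCP to the grasp point, in m); z points along the fingers, y is the line along which they close (so a half turn about z gives the same grasp; the last joint's range is limited). The gripper opens to 85 mm and grips with 20 to 120 N. Pads are 22 mm wide; open, the fingers measure 114 mm over their backs; the gripper's body (76 mm by 85 mm) begins 54 mm behind the grasp point. The pads swing forward as they close: fully open they stand 13 mm farther back than shut.
Start: joints at [-1.232, 0.477, 0.022, 1.555, -0.011, 1.109, -0.083], TCP at [0.292, 0.609, 0.231] pointing down, gripper open.
Joint ranges: [-2.96, 2.96], [-0.34, 2.1], [-1.41, 1.46], [0.24, 2.44], [-1.37, 4.51], [0.17, 1.92], [-2.96, 2.96]. Speed limits (rad/s): [2.39, 2.39, 3.14, 3.14, 3.14, 3.14, 3.14].

INTERFACE

Orientations are given as a unit quaternion [w, x, y, z].
In Python, from station import bot, imaging gives the robot as it stands. The module is installed in compiled form; this text tells all that it offers.
- The arm moves only by the tool carry_out, never from a script. Its argument "targets" is one flat list of numbers, 5 for each row, row after row: the closure in counts, from 0 (fully open) to 255 (shut), then the shift along the world's x, y, z in mm, then the turn about the world's z in degrees. A call has 1 to 20 rows; each row shifts and turns the commanded pose from where the row before left it; what a row does not reach is not made up. A row lasts 1/10 s, in which the tool goes at most 50 mm and 8.59 degrees, less where a joint would pass 70% of its speed; a pose out of reach is approached as far as the arm can. A call is refused whole if a number of a shift passes 50 or a number of a turn 8.59, either way. A call with a gripper value outside its range is refused whole. The fingers move at their own pace and stop on an object; "newtons" is the grip in N (left out, the last holds). Time passes only in rows, so rows that do not move let the fingers close. It gives the time, the measured TCP pose, the force, the opening and the grip force at its end, in the units of the state.
- bot.get_obs(): the state, without advancing time (a new reading comes with each control period).
- imaging.read_camera(name): name is "scene" or "top" or "wrist"; returns a dict with "frame" (384x512x3 uint8, red, green, blue), "fov_y" (degrees; the focal length in pixels is half the picture's height over the tangent of half this angle, whatever the lens; pixels are square), "cx", "cy" (the principal point, pixels), "k1" (the pictures are not rectified: a ray, as slopes to the right and down, at radius r is drawn at 1 + k1 r^2 times it, then the intrinsics apply), "pose" (4x4, takes a point from camera to world coordinates); the wrist camera has in their place "tool_from_camera" (4x4, takes a point from camera to tool coordinates, whose origin is the TCP and whose axes are the flange's). Camera axes: x right, y up, looking along -z (the intrinsics and any distortion apply to the point x, -y, -z); pixel columns grow to the right and rows downward; lengths in m; the calibration is good to about 2 mm. A picture is of the moment at which its call begins: read the wrist's pose just before it. There is no depth.
- bot.hand_in(): hands the job in; it is judged then, once.
The state is a dict: "t": time; "q": joint angles; "joint_vel": joint speeds; "joint_torque": joint torques, N m; "eef_pos": TCP position; "tool_rot": TCP orientation; "contact_force": force on the tool from outside, world axes, zero at the start; "torque": the same for the moment, N m; "gripper_width": opening from 0.0 (shut) to 1.0 (fully open); "grasp_force": force on a finger pad.
Only numpy, scipy, OpenCV 4.12 (cv2) and the standard library are available. Lean on these libraries where they do the work, as an engineer would, in place of code of your own. Each camera call takes 0.05 s, during which the arm holds its last target. There are 200 camera calls.

TASK

Let the yellow-lidded salt tin out of the spring feeder without it getting away: press the red pad down with one fingertip so that the gate drops and the tin springs forward over it, and have the other finger in front of the tin to trap it before its front passes the tray's open end. Grasp and lift nothing, tip nothing, and leave the rest of the counter as it stands. Finish while holding: the pad still pressed down and the tin standing upright on the tray, stopped against the finger.

Things in the scene. Friction and masses are not known exactly. Their poses are not given: they have to be found in the camera images.
- feeder: Spring-fed tin dispenser of aluminium and oak, fixed to the counter, 185 mm long. Origin: on the counter top under the centre of the waiting tin; z up. The tin leaves along -x; +y is the red pad's side. Lane floor: 26 mm above the counter, from x = +61 mm (back block, 55 mm high) to the open end. Side walls: y = +-27 to +-31 mm, 36 mm high above the counter.
- release (a joint): Travel of the red pad and gate (one part), m: 0 up, 0.015 fully down (stop); held down from 0.009 on. Springs back when let go: about 2 N to start, 5 N fully down, up to 2 N more while the tin leans on the gate. The gate is a bar across the lane at x = -26.5 to -30.5 mm in the feeder's frame, 9 mm above the lane floor; beyond 0.009 m it lies below the floor.
- pad_top (a point): Red press pad beside the lane, 36 x 44 x 12 mm (feeder x, y, z). This point: centre of its top face, at rest 56 mm above the counter, at x = -62, y = +62 mm in the feeder's frame, axes parallel. Fully down its top is 41 mm above the counter: over the side walls, under the tin's lid (68 mm), so a second fingertip at that height over the lane stands in the tin's way.
- pusher (a joint): Travel of the black spring pusher behind the tin, towards the feeder's -x, m: 0 at the start, 0.115 at most. It shoves the tin with about 3 N, at roughly 20 to 30 mm/s once the gate is down; untrapped, the tin reaches the open end about 3 s later.
- lane_end (a point): Middle of the tray's open end, on the lane floor: x = -100 mm, y = 0, 26 mm above the counter in the feeder's frame.
- salt_tin: Loose square steel tin with a yellow lid, 50 x 50 x 42 mm, about 0.16 kg, in the feeder's lane. Origin: centre of its underside, z up.
- salt_tin_center (a point): Centre of the salt tin, half-way up. It waits at x = 0, y = 0, 47 mm above the counter, in the feeder's frame (front face at x = -25 mm against the gate). Trapped, it must have come forward by more than 6 mm, with its front not past the open end (centre between x = -6 and -75 mm).
- herb_tin: Bystander: loose tin with a green lid, 50 x 50 x 42 mm, standing on the counter at the feeder's -y side. Origin: centre of its underside.
- clove_tin: Bystander: loose tin with a blue lid, 50 x 50 x 42 mm. Origin: centre of its underside.
- measuring_cup: Bystander: glass measuring cup, 92 mm across, 110 mm high, handle at its +y. Origin: centre of its underside.
- mortar: Bystander: white stoneware mortar, 124 mm across, 75 mm high, pestle leaning in it up to 130 mm. Origin: centre of its underside.
- tub: Bystander: closed plastic tub with a blue lid, 158 x 118 x 74 mm. Origin: centre of its underside.
- pepper_mill: Bystander: dark wooden pepper mill, 52 mm across, 165 mm high. Origin: centre of its underside.
There are look-alikes about, which are no part of the job. Leave any orange or white look-alike of the salt_tin alone.

How it is judged:
On the way, in this order (a step that is already met when the one before it is completed fails the run):
1. The red pad is pressed down by a finger (value of joint release above 0.009 m and contact force between the fingers and release above 0.5 N), for 0.05 s.
2. With the pad held down, the tin has sprung forward over the gate and is stopped by a finger (all of step 1 and x of salt_tin_center in the frame of feeder below -0.006 m and contact force between the fingers and salt_tin above 0.25 N and linear speed of salt_tin below 0.01 m/s), for 0.3 s.
At the end, for the whole second after the job is handed in: A finger holds the pad at least 9 mm down with over 0.5 N; the salt tin stands at rest on the lane floor, upright within 0.15 rad, 6 to 75 mm forward of where it waited (front not past the open end), and leans on a finger with over 0.25 N (all of step 2 and x of salt_tin_center in the frame of feeder above -0.075 m and angle between salt_tin's own z axis and vertical below 0.15 rad and z of salt_tin in the frame of feeder between 0.022 and 0.032 m); the arm keeps its last pose, push and grip.
It fails at once if The salt tin ran past the open end of the tray (x of salt_tin_center in the frame of feeder below -0.085 m).
It fails at once if The salt tin was lifted (z of salt_tin in the frame of feeder above 0.038 m).
It fails at once if The salt tin was tipped (angle between salt_tin's own z axis and vertical above 0.4 rad).
It fails at once if A bystander was moved by more than 20 mm (distance of any of herb_tin, clove_tin, measuring_cup, mortar, tub, pepper_mill from where it was at the start of the episode above 0.02 m).
It also fails if it takes over 38 s, if anything falls off the work surface, if the arm or the gripper's body presses on something with over 40 N, if the wrist force passes 120 N, or if a joint passes its speed limit or range.

## Working session

There is one attempt and no reset: what is moved stays moved. The work goes in short steps, Python scripts to look and compute and a tool call to move; the robot and the scene stay as the last step left them, time stands still between calls to the robot, and variables do not carry over. Pictures are saved under pics/ and viewed, at most 10 in all, crops included, and the job is handed in when it is done.

Besides the shell and the picture viewer there is one more tool, called after "Emit:" in YAML: its name, and indented under it one key for each argument. carry_out: Moves the arm, as the interface text tells. Its arguments: {"type":"object","properties":{"targets":{"type":"array","items":{"type":"number"}},"newtons":{"type":"number"}},"required":["targets"]}

```bash
mkdir -p pics
cat > h.py <<'E'
import numpy as np, cv2
from station import bot, imaging
def save(name, out):
    c=imaging.read_camera(name); cv2.imwrite(out, c["frame"][:,:,::-1]); return c
def K(c):
    f=c["frame"].shape[0]/2/np.tan(np.radians(c["fov_y"])/2)
    return np.array([[f,0,c["cx"]],[0,f,c["cy"]],[0,0,1.]])
def onplane(c,uv,z,pose=None):
    P=c["pose"] if pose is None else pose
    k=np.array([c["k1"],0,0,0.])
    n=cv2.undistortPoints(np.array(uv,float).reshape(-1,1,2),K(c),k).reshape(-1,2)
    d=np.c_[n[:,0],-n[:,1],-np.ones(len(n))]@np.array(P)[:3,:3].T
    o=np.array(P)[:3,3]
    return o+d*((z-o[2])/d[:,2])[:,None]
E
python3 - <<'E'
from h import *
for n in("scene","top"):
    c=save(n,f"pics/{n}0.png"); print(n,c["fov_y"],c["cx"],c["cy"],c["k1"],c["pose"])
print(bot.get_obs(), bot.grip_point_offset)
E
```

```text
scene 42.48121591075153 263.877914817406 189.6171886531241 -0.09560188606297217 [[ 0.78501548 -0.51896099  0.33827531  1.03975803]
 [ 0.61942335  0.66471351 -0.41769686 -0.63854106]
 [-0.00808779  0.53743413  0.84326695  1.33877621]
 [ 0.          0.          0.          1.        ]]
top 54.623598914472964 256.98968914306454 189.8288404250318 -0.027822549898827556 [[ 0.01939451  0.98044093 -0.19585566  0.36125082]
 [-0.99965286  0.02250966  0.0136918  -0.00480652]
 [ 0.01783264  0.19552213  0.98053715  1.00439579]
 [ 0.          0.          0.          1.        ]]
{'t': 0.1, 'q': array([-1.23208561,  0.47771605,  0.02235231,  1.55637585, -0.01148773,
        1.10930452, -0.08311725]), 'joint_vel': array([ 0.002039  , -0.00069416,  0.00054598, -0.00196421, -0.0006945 ,
       -0.00132157,  0.00070013]), 'joint_torque': array([ 4.73768654e-03, -5.97767508e+01,  1.61422905e+00, -2.81954277e+01,
        1.29595469e-02,  4.98993948e-03,  2.46019738e-06]), 'eef_pos': array([0.29144473, 0.60823086, 0.23041424]), 'tool_rot': array([-1.17884757e-04,  2.21551833e-01,  9.75148237e-01, -8.29367353e-04]), 'contact_force': array([ 0.59258239, -0.03757242, -0.23357175]), 'torque': array([-0.00709165, -0.00730202,  0.03693847]), 'grasp_force': 0.0, 'gripper_width': 0.9991730827322588} 0.0187
```

View pics/top0.png

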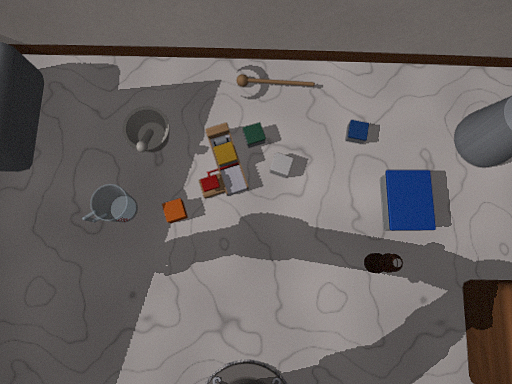

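View pics/scene0.png

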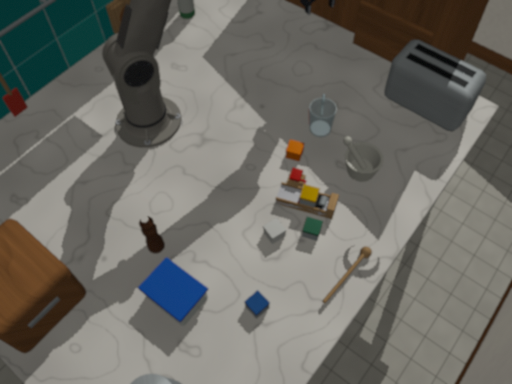

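The top view shows the yellow lid at about (226,154), the red pad at (209,184) and the open end near (237,190). The green tin is at (254,133), and the orange and white look-alikes are nearby.

```bash
cat > m.py <<'E'
from h import *
def blob(im,lo,hi,roi):
    hsv=cv2.cvtColor(im,cv2.COLOR_RGB2HSV); m=cv2.inRange(hsv,lo,hi)
    r=np.zeros_like(m); x0,y0,x1,y1=roi; r[y0:y1,x0:x1]=255; m&=r
    cs,_=cv2.findContours(m,cv2.RETR_EXTERNAL,cv2.CHAIN_APPROX_NONE)
    c=max(cs,key=cv2.contourArea); return cv2.minAreaRect(c), cv2.contourArea(c)
E
python3 - <<'E'
from m import *
for n,roi in(("top",(190,120,260,205)),("scene",(270,160,345,225))):
    c=imaging.read_camera(n); im=c["frame"]
    x0,y0,x1,y1=roi
    cv2.imwrite(f"pics/{n}crop.png",cv2.resize(im[y0:y1,x0:x1,::-1],None,fx=7,fy=7,interpolation=cv2.INTER_CUBIC))
    for nm,lo,hi,z in(("yellow",(20,150,90),(32,255,255),.068),("red",(0,170,60),(6,255,255),.056)):
        r,a=blob(im,lo,hi,roi); b=cv2.boxPoints(r)
        print(n,nm,np.round(r[0],1),np.round(r[1],1),round(a),np.round(onplane(c,[r[0]],z),4),"\n",np.round(np.c_[b,onplane(c,b,z)[:,:2]],3))
E
```

```text
top yellow [224.7 152.6] [18.7 19.3] 318 [[0.6457 0.0686 0.068 ]] 
 [[2.126e+02 1.468e+02 6.610e-01 1.010e-01]
 [2.309e+02 1.407e+02 6.790e-01 5.300e-02]
 [2.368e+02 1.584e+02 6.310e-01 3.600e-02]
 [2.185e+02 1.645e+02 6.130e-01 8.300e-02]]
top red [208.9 180.8] [17.3 16.8] 169 [[0.5719 0.1079 0.056 ]] 
 [[1.98367e+02 1.74890e+02 5.87000e-01 1.36000e-01]
 [2.14422e+02 1.70073e+02 6.01000e-01 9.50000e-02]
 [2.19404e+02 1.86679e+02 5.57000e-01 8.00000e-02]
 [2.03349e+02 1.91495e+02 5.43000e-01 1.21000e-01]]
scene yellow [309.4 193.2] [17.  13.8] 200 [[0.6471 0.0658 0.068 ]] 
 [[2.99529e+02 1.97882e+02 6.33000e-01 3.40000e-02]
 [3.02882e+02 1.84471e+02 6.13000e-01 7.90000e-02]
 [3.19353e+02 1.88588e+02 6.61000e-01 9.80000e-02]
 [3.16000e+02 2.02000e+02 6.81000e-01 5.30000e-02]]
scene red [296.9 174.8] [13.5 11. ] 91 [[0.5727 0.1041 0.056 ]] 
 [[2.89610e+02 1.79512e+02 5.65000e-01 7.60000e-02]
 [2.90829e+02 1.68537e+02 5.43000e-01 1.11000e-01]
 [3.04219e+02 1.70024e+02 5.80000e-01 1.33000e-01]
 [3.03000e+02 1.81000e+02 6.01000e-01 9.70000e-02]]
```

View pics/topcrop.png

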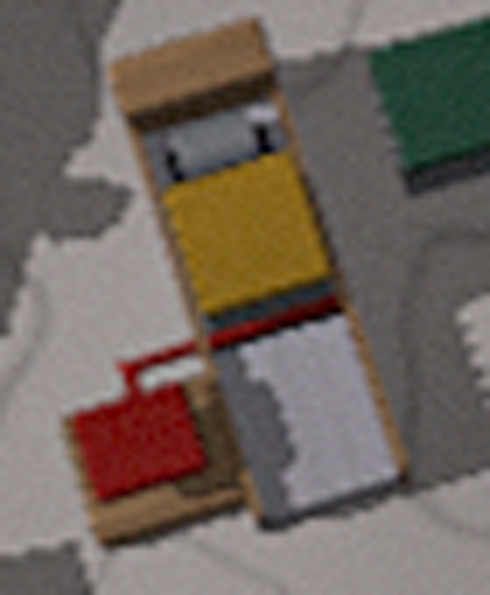

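View pics/scenecrop.png

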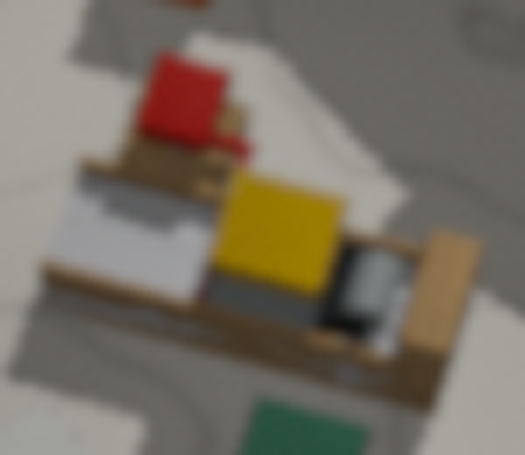

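Emit:
carry_out:
  targets: [120,20,-38,-5,3.3,120,20,-38,-5,3.3,120,20,-38,-5,3.3,120,20,-38,-5,3.3,120,20,-38,-5,3.3,120,20,-38,-5,3.3,120,20,-38,-5,3.3,120,20,-38,-5,3.3,120,20,-38,-5,3.3,120,20,-38,-5,3.3,120,20,-38,-5,3.3,120,20,-38,-5,3.3,120,20,-38,-5,3.3,120,20,-38,-5,3.3,120,0,0,0,0,120,0,0,0,0]
  newtons: 20

```text
t: 1.8
eef_pos: [0.5718, 0.0754, 0.1609]
tool_rot: [-0.0, -0.177, 0.984, -0.0]
contact_force: [1.2, -0.2, 0.6]
gripper_width: 0.53
grasp_force: 0.0
```

Run:
```python
from m import *
from scipy.spatial.transform import Rotation as Ro
o=bot.get_obs(); c=save("wrist","pics/w1.png")
T=np.eye(4); w,x,y,z=o["tool_rot"]; T[:3,:3]=Ro.from_quat([x,y,z,w]).as_matrix(); T[:3,3]=o["eef_pos"]
P=T@c["tool_from_camera"]; np.save("P1.npy",P); print(o["eef_pos"],o["gripper_width"]); print(np.round(P,3),c["fov_y"],c["k1"])
im=c["frame"]
for nm,lo,hi,z in(("yellow",(20,150,60),(32,255,255),.068),("red",(0,170,60),(6,255,255),.056)):
    try:
        r,a=blob(im,lo,hi,(0,0,512,384)); b=cv2.boxPoints(r)
        print(nm,a,np.round(onplane(c,[r[0]],z,P),4),"\n",np.round(np.c_[b,onplane(c,b,z,P)[:,:2]],3))
    except Exception as e: print(nm,e)
```

```text
[0.57175024 0.07539415 0.16094239] 0.5295889034359471
[[-0.349 -0.904 -0.249  0.509]
 [ 0.937 -0.336 -0.093  0.051]
 [ 0.    -0.265  0.964  0.302]
 [ 0.     0.     0.     1.   ]] 65.82195569881168 -0.06463296161762742
yellow 1890.0 [[0.6395 0.0738 0.068 ]] 
 [[2.01893e+02 2.87970e+02 6.72000e-01 6.30000e-02]
 [2.03342e+02 2.34361e+02 6.21000e-01 4.90000e-02]
 [2.46391e+02 2.35524e+02 6.09000e-01 8.30000e-02]
 [2.44942e+02 2.89134e+02 6.59000e-01 1.00000e-01]]
red 1579.5 [[0.5711 0.1037 0.056 ]] 
 [[2.54e+02 1.76e+02 5.60e-01 7.20e-02]
 [3.13e+02 1.76e+02 5.43e-01 1.19e-01]
 [3.13e+02 2.23e+02 5.82e-01 1.37e-01]
 [2.54e+02 2.23e+02 6.00e-01 8.70e-02]]
```

View pics/w1.png

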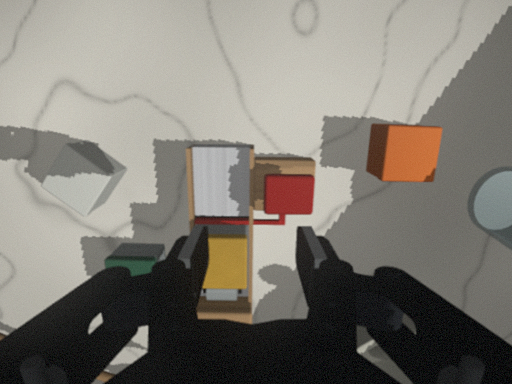

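The wrist view shows the lane at columns 190–252, with the open end at row 146. The pad top spans about (264–313, 175–214), and the two fingers straddle columns 205 and 298.

Run:
```python
from m import *
c=imaging.read_camera("wrist"); P=np.load("P1.npy")
print(onplane(c,[(264.5,175),(313.5,175),(313.5,214),(264.5,214),(289,194.5)],.056,P).round(4))
w=onplane(c,[(188,150),(253,150),(191,290),(253,290)],.036,P); print(w.round(4)) # wall tops
print("fingertips",onplane(c,[(200,228),(303,228)],.16,P).round(4))
o=np.array(bot.get_obs()["eef_pos"]); 
a=np.radians(20.5); R=np.array([[np.cos(a),-np.sin(a)],[np.sin(a),np.cos(a)]])
for nm,pt in(("tin_top",(.6457,.0686)),("tin_scene",(.6471,.0658))):
    print(nm,"tcp in feeder",R.T@(o[:2]-pt))
pad=onplane(c,[(289,194.5)],.056,P)[0,:2]; print("tcp from pad", R.T@(o[:2]-pad)+[-.062,.062])
print("walls in TCP-feeder axes",((w[:,:2]-o[:2])@R).round(4))
```

```text
[[0.5565 0.0804 0.056 ]
 [0.5419 0.1195 0.056 ]
 [0.5743 0.1336 0.056 ]
 [0.5893 0.093  0.056 ]
 [0.5652 0.1065 0.056 ]]
[[0.5628 0.0099 0.036 ]
 [0.5425 0.0648 0.036 ]
 [0.7007 0.0552 0.036 ]
 [0.678  0.1154 0.036 ]]
fingertips [[0.5741 0.0469 0.16  ]
 [0.5555 0.0967 0.16  ]]
tin_top tcp in feeder [-0.06647868  0.03498769]
tin_scene tcp in feeder [-0.06680944  0.03810067]
tcp from pad [-0.06635261  0.03333218]
walls in TCP-feeder axes [[-0.0317 -0.0609]
 [-0.0315 -0.0024]
 [ 0.1134 -0.0668]
 [ 0.1131 -0.0025]]
```

Emit:
carry_out:
  targets: [120,5,-1,-25,0,120,0,0,-25,0,120,0,0,-25,0,120,0,0,-15,0,120,0,0,0,0,120,0,0,0,0,120,0,0,0,0]

```text
t: 2.6
eef_pos: [0.5776, 0.0763, 0.0726]
tool_rot: [0.001, -0.179, 0.984, 0.0]
contact_force: [-0.1, -0.1, 0.6]
gripper_width: 0.521
grasp_force: 0.0
```

Run:
```python
from m import *
o=bot.get_obs(); print(o["eef_pos"],o["contact_force"],o["gripper_width"])
c=save("wrist","pics/w2.png")
im=save("scene","pics/s2.png")["frame"]
cv2.imwrite("pics/s2c.png",cv2.resize(im[120:240,240:370,::-1],None,fx=5,fy=5,interpolation=cv2.INTER_CUBIC))
```

```text
[0.57759458 0.07629465 0.07264966] [-0.05181186 -0.07165483  0.63495974] 0.5213761545363076
```

View pics/w2.png

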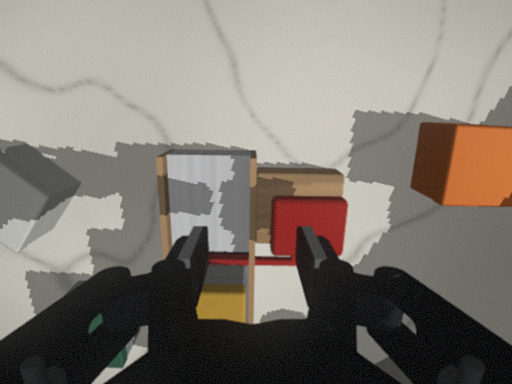

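The fingertips start near (200,228) and (305,228). The right one is over the pad (272–346, 197–255), and the left one is over the lane (165–252), ahead of the gate at row 258. I'll go down.

Emit:
carry_out:
  targets: [120,0,0,-5,0,120,0,0,-5,0,120,0,0,-5,0,120,0,0,-3,0,120,0,0,0,0,120,0,0,0,0]

```text
t: 3.3
eef_pos: [0.5766, 0.0758, 0.0532]
tool_rot: [-0.0, -0.179, 0.984, -0.0]
contact_force: [0.0, -0.4, -0.6]
gripper_width: 0.532
grasp_force: 0.0
```

Emit:
carry_out:
  targets: [120,0,0,-3,0,120,0,0,-3,0,120,0,0,-3,0,120,0,0,-3,0,120,0,0,0,0]

```text
t: 3.8
eef_pos: [0.5769, 0.0758, 0.0411]
tool_rot: [0.0, -0.179, 0.984, 0.0]
contact_force: [0.6, 0.0, 4.3]
gripper_width: 0.53
grasp_force: 1.8
```

Emit:
carry_out:
  targets: [120,0,0,-2,0,120,0,0,-2,0,120,0,0,0,0,120,0,0,0,0,120,0,0,0,0]

```text
t: 4.3
eef_pos: [0.5769, 0.0758, 0.0385]
tool_rot: [0.0, -0.179, 0.984, 0.0]
contact_force: [-3.6, 0.1, 15.3]
gripper_width: 0.526
grasp_force: 8.4
```

Emit:
carry_out:
  targets: [120,0,0,0,0,120,0,0,0,0,120,0,0,0,0,120,0,0,0,0,120,0,0,0,0,120,0,0,0,0,120,0,0,0,0,120,0,0,0,0,120,0,0,0,0,120,0,0,0,0]

```text
t: 5.3
eef_pos: [0.577, 0.0759, 0.0386]
tool_rot: [0.0, -0.179, 0.984, 0.0]
contact_force: [-3.1, -0.8, 15.3]
gripper_width: 0.527
grasp_force: 8.3
```

Run:
```python
from m import *
o=bot.get_obs(); print(o["eef_pos"],o["contact_force"],o["torque"])
c=save("wrist","pics/w3.png")
im=save("scene","pics/s3.png")["frame"]
a=cv2.resize(im[140:230,255:355,::-1],(400,360),interpolation=cv2.INTER_CUBIC)
b=cv2.resize(c["frame"][:,:,::-1],(400,300)); b=cv2.copyMakeBorder(b,0,60,0,0,cv2.BORDER_CONSTANT)
cv2.imwrite("pics/c3.png",np.hstack([a,b]))
```

```text
[0.57695596 0.07586765 0.03856077] [-3.0670578  -0.83311284 15.34799607] [ 0.18481088  0.91712113 -0.01830487]
```

View pics/c3.png

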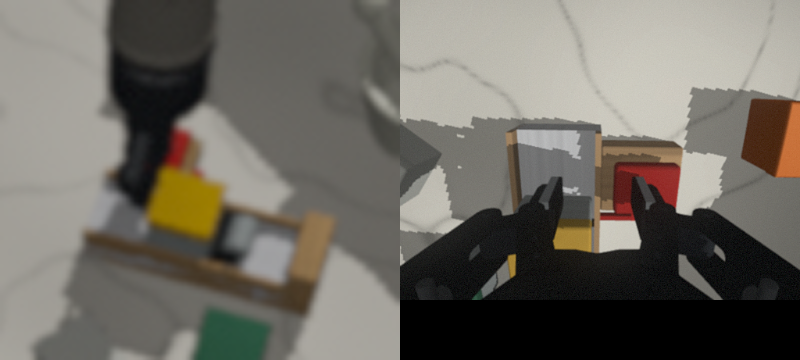

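The tin has come forward against the lane finger: the scene view shows a wide gap behind it and the pusher extended. The wrist reads about 3 N of steady push, and the pad is down on its stop. Handing in.

```bash
python3 -c "
from station import bot
print(bot.hand_in())"
```

```text
the job is handed in; nothing more can be done
None
```

I handed the job in with the red pad held down on its stop and the salt tin trapped against the other finger on the tray, pushing on it with about 3 N. The hand-in returned no verdict.

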